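Top up the gravity can dispenser

ROBOT

A 6-joint arm with a two-finger parallel gripper is mounted at the origin on the work surface; the furniture and walls round the work are solid. World frame = base frame: x ahead of the robot, y to its left, z up, the work surface at z = 0. Lengths are in m, angles in rad, forces in N, time in s.
With the tool pointing down it reaches from about 0.3 to 0.75 m from the base axis. Payload 8.5 kg.
Tool frame: the origin (TCP) lies midway between the tips of the shut fingers; the grasp point (between the pads) lies 19 mm behind it (ctrl.tcp_to_grasp is the distance from the TCP to the grasp point, in m); z points along the fingers, y is the line along which they close (so a half turn about z gives the same grasp; the last joint's range is limited). The gripper opens to 85 mm and grips with 20 to 120 N. Pads are 22 mm wide; open, the fingers measure 114 mm over their backs; the gripper's body (76 mm by 85 mm) begins 54 mm behind the grasp point. The pads swing forward as they close: fully open they stand 13 mm farther back than shut.
Start: joints at [-1.537, 0.381, 1.297, -0, 1.464, -0.215], TCP at [0.135, -0.533, 0.231] pointing down, gripper open.
Joint ranges: [-3.11, 3.11], [-0.89, 2.33], [0.22, 2.48], [-1.42, 4.56], [0.17, 2.85], [-2.88, 2.88]. Speed limits (rad/s): [2.39, 2.39, 3.14, 3.14, 3.14, 3.14].

INTERFACE

Orientations are given as a unit quaternion [x, y, z, w].
In Python, from plant import ctrl, viewer, sensors, job_done gives the robot as it stands (ctrl), with the cameras (viewer), the job as plain functions and the readings (sensors).
- The arm moves only by the shell command python3 jog.py [OPENING] [FORCE], which reads ROWS from standard input. ROWS is a JSON list of rows, 1 to 20 of them, each an object with the fields d (a list: dx, dy, dz in m), rotvec (a list: a rotation vector rx, ry, rz in rad); a field left out counts as zero; each row shifts and turns the commanded pose from where the row before left it, along the tool's axes as they then stand; what a row does not reach is not made up. A row lasts 1/12 s, in which the tool goes at most 0.0417 m and 0.125 rad, less where a joint would pass 70% of its speed; a pose out of reach is approached as far as the arm can. OPENING is the finger opening in m, set as the command begins (- or left out keeps the last). The fingers move at their own pace and stop on an object; FORCE is the grip in N (left out, the last holds). Time passes only in rows, so rows that do not move let the fingers close. It prints the time, the measured TCP pose, the force, the opening and the grip force at its end. Input that does not fit is refused with a message, and nothing moves.
- sensors.observe(): the state, without advancing time (a new reading comes with each control period).
- viewer.read_camera(name): name is "side" or "top"; returns the picture (400x640x3 uint8, red, green, blue); there is no depth.
- viewer.camera_info(name): a dict with "fx", "fy", "cx", "cy" (pixels), "k1" (the pictures are not rectified: a ray, as slopes to the right and down, at radius r is drawn at 1 + k1 r^2 times it, then the intrinsics apply), "extrinsics" (4x4, takes a point from camera to world coordinates). Camera axes: x right, y down, z forward; pixel columns grow to the right and rows downward; lengths in m; the calibration is good to about 2 mm. A picture is of the moment at which its call begins. camera_info takes no time and is no camera call.
- job_done(): hands the job in; it is judged then, once.
The state is a dict: "time": time; "qpos": joint angles; "dq": joint speeds; "joint_efforts": joint torques, N m; "position": TCP position; "orientation": TCP orientation; "wrist_force": force on the tool from outside, world axes, zero at the start; "moment": the same for the moment, N m; "grip_width": finger opening in m; "grip_force": force on a finger pad.
Only numpy, scipy, OpenCV 4.12 (cv2) and the standard library are available. Lean on these libraries where they do the work, as an engineer would, in place of code of your own. Each camera call takes 0.05 s, during which the arm holds its last target. There are 200 camera calls.

TASK

Top up the can dispenser: roll the two cans lying in its top tray through the open neck into the magazine, one after the other, letting the first settle inside before you send the second; do not pick them up. Then fold the lid down shut over the neck. Leave the things around it where they are.

Things in the scene. Friction and masses are not known exactly. Their poses are not given: they have to be found in the camera images.
- dispenser: Grey sheet-metal gravity dispenser for slim cans, fixed: 210 mm long (own x), 152 mm wide (y), 180 mm high. Origin on the table, under the edge where the top tray ends and the neck begins; own x points from tray to neck, z up. Cans lie across the tray (axis along own y) and roll along x. Side walls with clear panes, 142 mm apart inside, rise to 180 mm and keep cans straight
- tray_stop (a point): top middle of the round stop bar at the tray's rear end, dispenser x -125 mm, 154 mm high, 11 mm above the tray's surface; free air behind it. From there the tray surface climbs 7 degrees to 158 mm high at x = 0, so a can let go too soon rolls back to the bar
- neck (a point): middle of the neck opening, level with the tray's edge, 158 mm high. The neck is a slot, dispenser x 0 to 60 mm, 142 mm wide (a can takes 53 by 134 mm), with a back wall up to 178 mm. A can falls in by itself once its middle has passed x = 0; the first comes to rest on the lane floor below (middle about 65 mm high), the next one on it (about 107 mm)
- can_front_mid (a point): a slim green drink can, 53 mm diameter, 134 mm long, about 0.28 kg, rigid, free to roll. Middle of the can that lies in the tray nearer to the neck, touching the other one
- can_rear_mid (a point): a slim green drink can, 53 mm diameter, 134 mm long, about 0.28 kg, rigid, free to roll. Middle of the can that lies in the tray against the rear stop bar. Pushed level from behind at or below its mid height (26 mm above the tray) it rolls and drives the front one ahead of it; pushed higher, it wedges on the tray; the front can drops in when the rear one has its middle at about x -50 mm
- can_front: the same front can; origin at the middle of its base (can axis = own z, lying level along the dispenser's y)
- can_rear: the same rear can; origin at the middle of its base
- lane_can_1_mid (a point): a slim green drink can, 53 mm diameter, 134 mm long, about 0.28 kg, rigid, free to roll. Already in the lower lane, foremost at the outlet; stays there. Middle of the can
- lane_can_2_mid (a point): a slim green drink can, 53 mm diameter, 134 mm long, about 0.28 kg, rigid, free to roll. Already in the lower lane behind the first; stays there. Middle of the can
- lid (a joint): lid of the neck: angle in rad, 0 = shut, lying flat 182 mm above the table over the neck; it starts open, leaning back at 1.7 to 2.0; limit 2.1. The hinge is stiff by friction (about 0.09 N m), so the lid stays where it is left; about 1 to 2 N at its edge moves it
- lid_edge (a point): middle of the lid's free edge (a rolled edge 8 mm thick). The lid is a grey plate 3 mm thick, 152 mm wide, 72 mm from hinge to edge; open, it stands up beyond the neck; shut, its edge lies at dispenser x -4 mm
- lid_hinge (a point): middle of the lid's hinge axis, which runs along the dispenser's y: at dispenser x 68 mm, 182 mm high
- standing_can: the same kind of green can, full, standing on the table to the left; 53 mm diameter, 134 mm high; bystander. Origin at the centre of its base
- purple_bottle: purple-capped bottle standing on the table to the left; 52 mm diameter, 150 mm high; bystander. Origin at the centre of its base
- cutter: yellow and black snap-off cutter lying on the table to the right, 172 mm long, 17 mm high; bystander. Origin at the centre of its underside

How it is judged:
By the outcome, as a careful person would: the job done as asked, in the order asked, and still so for the second after the job is handed in, with the robot touching nothing.
It also fails if it takes over 53 s, if anything falls off the work surface, if the arm or the gripper's body presses on something with over 40 N, if the wrist force passes 120 N, or if a joint passes its speed limit or range.

## Working session

There is one attempt and no reset: what is moved stays moved. The work goes in short steps, Python scripts to look and compute and a shell command to move; the robot and the scene stay as the last step left them, time stands still between calls to the robot, and variables do not carry over. Pictures are saved under pics/ and viewed, at most 10 in all, crops included, and the job is handed in when it is done.

```bash
ls; mkdir -p pics; cat > h.py <<'E'
import numpy as np, cv2
from plant import ctrl, viewer, sensors, job_done
E
python3 - <<'E'
from h import *
for n in("side","top"):
    cv2.imwrite(f"pics/{n}0.png",viewer.read_camera(n)[:,:,::-1]); c=viewer.camera_info(n); print(n,c)
s=sensors.observe();print(s["time"],s["position"],s["orientation"],s["grip_width"])
E
```

```text
jog.py
pics
plant.py
side {'fx': 408.13957582572067, 'fy': 408.13957582572067, 'cx': 323.95116807133303, 'cy': 200.0740012781758, 'k1': -0.0027200093927646734, 'extrinsics': array([[-0.87305226, -0.215201  ,  0.43757088,  0.04472153],
       [-0.48756981,  0.39895447, -0.77660223,  0.86188072],
       [-0.00744529, -0.89136068, -0.45323361,  0.60096867],
       [ 0.        ,  0.        ,  0.        ,  1.        ]])}
top {'fx': 401.1980938134095, 'fy': 401.1980938134095, 'cx': 315.9846020499228, 'cy': 197.31174103959984, 'k1': -0.08451333081123312, 'extrinsics': array([[-0.01220849, -0.98057595,  0.19575943,  0.25469496],
       [-0.99990755,  0.01079969, -0.00826242,  0.08261689],
       [ 0.00598779, -0.19584221, -0.98061714,  1.26797987],
       [ 0.        ,  0.        ,  0.        ,  1.        ]])}
0.1 [ 0.13542118 -0.53280462  0.23077951] [ 9.92273587e-01  1.24067350e-01  5.76482285e-05 -6.46852076e-04] 0.08554687401482344
```

View pics/side0.png

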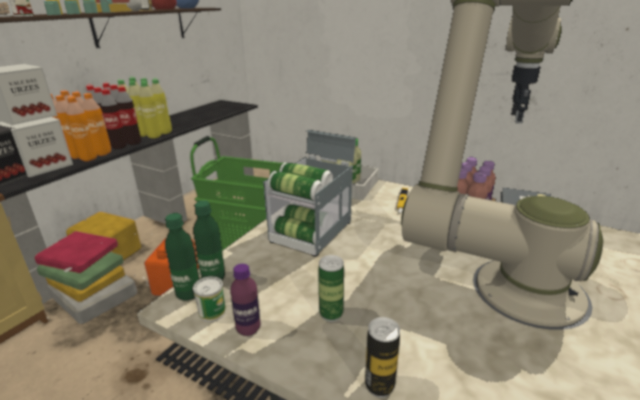

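View pics/top0.png

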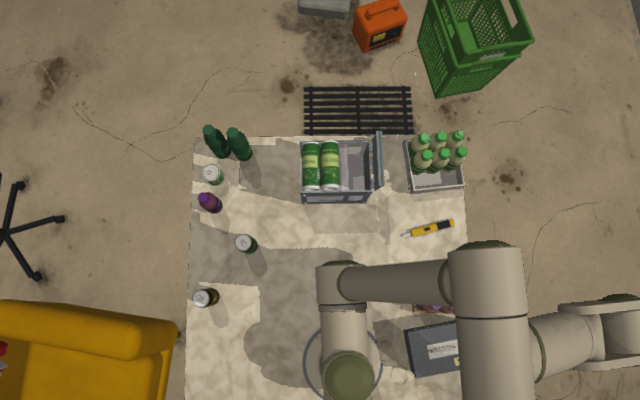

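The top view shows the dispenser at about (300–380, 130–203): cans at columns 303–340, neck at 342–370, lid standing at about 378. The dispenser's x axis points roughly along world −y. I'll zoom in on it to measure.

```bash
python3 - <<'E'
from h import *
t=cv2.imread("pics/top0.png")[120:215,290:395]; s=cv2.imread("pics/side0.png")[120:260,255:375]
a=cv2.resize(t,None,fx=5,fy=5,interpolation=cv2.INTER_CUBIC)
b=cv2.resize(s,None,fx=4,fy=4,interpolation=cv2.INTER_CUBIC)
cv2.imwrite("pics/ztop.png",a);cv2.imwrite("pics/zside.png",b)
E
```

```text
(no output)
```

View pics/ztop.png

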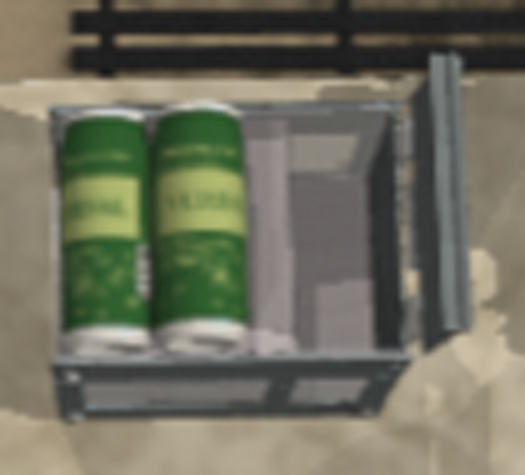

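View pics/zside.png

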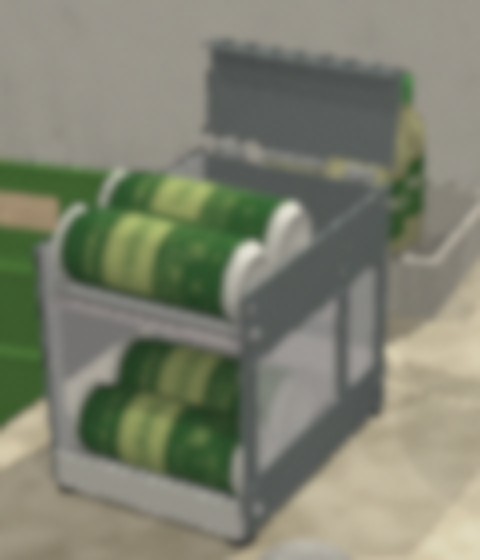

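Top crop (5x, offset 290,120): the rim corners are at about (53,107), (402,103), (410,356) and (57,360), the tray edge is at column ~290, and the lid edge runs from (447,57) to (462,330). Side crop (4x, offset 255,120): bottom rear corners at (248,543) and (62,490), lid edge from (210,42) to (410,72).

```bash
cat >> h.py <<'E'
def ray(n,u,v):
    c=viewer.camera_info(n);K=np.array([[c["fx"],0,c["cx"]],[0,c["fy"],c["cy"]],[0,0,1]])
    p=cv2.undistortPoints(np.array([[[u,v]]],float),K,np.array([c["k1"],0,0,0,0]))[0,0]
    E=c["extrinsics"];d=E[:3,:3]@[p[0],p[1],1];return E[:3,3],d/np.linalg.norm(d)
def plane(n,u,v,z):
    o,d=ray(n,u,v);return o+d*(z-o[2])/d[2]
def tri(a,b):
    A=np.zeros((3,3));r=np.zeros(3);L=[]
    for n,(u,v) in(("top",a),("side",b)):
        o,d=ray(n,u,v);P=np.eye(3)-np.outer(d,d);A+=P;r+=P@o;L.append((P,o))
    x=np.linalg.solve(A,r);return x,[np.linalg.norm(P@(x-o)) for P,o in L]
T=lambda x,y:(290+(x+.5)/5-.5,120+(y+.5)/5-.5)
S=lambda x,y:(255+(x+.5)/4-.5,120+(y+.5)/4-.5)
E
python3 - <<'E'
from h import *
np.set_printoptions(precision=4,suppress=True)
for p in [(53,107),(402,103),(410,356),(57,360)]: print("rim",plane("top",*T(*p),.18))
for p in [(290,130),(290,345)]: print("edge",plane("top",*T(*p),.158))
for p in [(65,418),(380,415)]: print("bot",plane("top",*T(*p),0))
for p in [(248,543),(62,490),(382,415)]: print("sbot",plane("side",*S(*p),0))
for p in [(248,310),(385,185),(42,245)]: print("srim",plane("side",*S(*p),.18))
print("lid",tri(T(447,57),S(210,42)),tri(T(462,330),S(410,72)))
im=cv2.imread("pics/top0.png");h=cv2.cvtColor(im,cv2.COLOR_BGR2HSV)
m=cv2.inRange(h,(30,60,30),(90,255,255));m[:140]=0;m[195:]=0;m[:,:300]=0;m[:,345:]=0
for c in range(300,345):print(c,int((m[:,c]>0).sum()),end=' ')
E
```

```text
rim [0.636  0.1164 0.18  ]
rim [ 0.6366 -0.083   0.18  ]
rim [ 0.4887 -0.0815  0.18  ]
rim [0.4885 0.1148 0.18  ]
edge [ 0.6283 -0.0204  0.158 ]
edge [ 0.5005 -0.0167  0.158 ]
bot [0.489  0.1152 0.    ]
bot [ 0.4887 -0.0877  0.    ]
sbot [0.4888 0.1144 0.    ]
sbot [0.6307 0.1205 0.    ]
sbot [ 0.4845 -0.0731  0.    ]
srim [0.4734 0.1355 0.18  ]
srim [ 0.4868 -0.0735  0.18  ]
srim [0.6333 0.1178 0.18  ]
lid (array([ 0.6377, -0.0972,  0.2519]), [np.float64(0.00046312553168179017), np.float64(0.0004631255316815943)]) (array([ 0.4845, -0.0988,  0.2534]), [np.float64(0.002051874710683915), np.float64(0.0020518747106840216)])
300 0 301 0 302 18 303 40 304 41 305 41 306 41 307 41 308 41 309 41 310 41 311 41 312 41 313 41 314 41 315 41 316 41 317 33 318 29 319 27 320 30 321 39 322 41 323 41 324 41 325 41 326 41 327 42 328 42 329 41 330 41 331 41 332 41 333 40 334 40 335 41 336 41 337 40 338 35 339 2 340 0 341 0 342 0 343 0 344 0
```

```bash
echo '[{"d":[0, 0, -0.012], "rotvec":[0, 0, -0.1202]}, {"d":[0, 0, -0.012], "rotvec":[0, 0, -0.1202]}, {"d":[0, 0, -0.012], "rotvec":[0, 0, -0.1202]}, {"d":[0, 0, -0.012], "rotvec":[0, 0, -0.1202]}, {"d":[0, 0, -0.012], "rotvec":[0, 0, -0.1202]}, {"d":[0, 0, -0.012], "rotvec":[0, 0, -0.1202]}, {"d":[0, 0, -0.012], "rotvec":[0, 0, -0.1202]}, {"d":[0, 0, -0.012], "rotvec":[0, 0, -0.1202]}, {"d":[0, 0, -0.012], "rotvec":[0, 0, -0.1202]}, {"d":[0, 0, -0.012], "rotvec":[0, 0, -0.1202]}, {"d":[0, 0, -0.012], "rotvec":[0, 0, -0.1202]}]' | python3 jog.py 0; python3 -c "
from h import *
s=sensors.observe();print(s['qpos'])"
```

```text
time: 1.02
position: [0.1354, -0.5329, 0.3636]
orientation: [0.705, 0.709, 0.0, -0.0]
wrist_force: [-0.6, 0.2, 0.5]
grip_width: -0.0001
grip_force: 0.0
[-1.53728488e+00  3.26368506e-01  1.00752664e+00  2.02934834e-05
  1.80855341e+00 -1.54341698e+00]
```

```bash
echo '[{"d":[0.036, 0.019, 0]}, {"d":[0.036, 0.019, 0]}, {"d":[0.036, 0.019, 0]}, {"d":[0.036, 0.019, 0]}, {"d":[0.036, 0.019, 0]}, {"d":[0.036, 0.019, 0]}, {"d":[0.036, 0.019, 0]}, {"d":[0.036, 0.019, 0]}, {"d":[0.036, 0.019, 0]}, {"d":[0.036, 0.019, 0]}, {"d":[0.036, 0.019, 0]}, {"d":[0.036, 0.019, 0]}, {"d":[0.036, 0.019, 0]}, {"d":[0.036, 0.019, 0]}, {"d":[0.036, 0.019, 0]}, {"d":[0.036, 0.019, 0]}, {"d":[0.036, 0.019, 0]}, {"d":[0.036, 0.019, 0]}, {"d":[0.036, 0.019, 0]}, {"d":[0.036, 0.019, 0]}]' | python3 jog.py; python3 -c "
from h import *
s=sensors.observe();print(s['qpos'])"
```

```text
time: 2.68
position: [0.5156, 0.1892, 0.363]
orientation: [0.707, 0.707, -0.0, -0.0]
wrist_force: [0.5, -0.7, 0.4]
grip_width: 0.0001
grip_force: 0.0
[ 1.36206312e-01  3.25131532e-01  1.01094814e+00 -1.01014755e-04
  1.80613375e+00  1.35569358e-01]
```

```bash
echo '[{"d":[-0.004, 0.0117, 0.03]}, {"d":[-0.004, 0.0118, 0.03]}, {"d":[-0.004, 0.0118, 0.03]}, {"d":[-0.003, 0.0117, 0.03]}, {"rotvec":[0, -0.087, 0]}, {"rotvec":[0, -0.087, 0]}, {"rotvec":[0, -0.087, 0]}, {}]' | python3 jog.py; python3 - <<'E'
from h import *
from scipy.spatial.transform import Rotation as R
print(R.from_quat(sensors.observe()["orientation"]).as_matrix().round(3))
E
```

```text
time: 3.35
position: [0.5618, 0.1737, 0.242]
orientation: [0.7, 0.702, -0.094, 0.092]
wrist_force: [0.7, 1.1, -0.2]
grip_width: -0.0002
grip_force: 0.0
[[-0.003  1.    -0.001]
 [ 0.965  0.003 -0.261]
 [-0.261 -0.002 -0.965]]
```

```bash
echo '[{"d":[0.0026, 0, 0.027]}, {"d":[0.0026, 0, 0.027]}, {"d":[0.0026, 0, 0.027]}, {}, {}]' | python3 jog.py; python3 - <<'E'
from h import *
s=viewer.read_camera("side")[120:260,255:375,::-1];t=viewer.read_camera("top")[110:215,275:395,::-1]
a=cv2.resize(s,(400,467),interpolation=2);b=cv2.resize(t,(400,350),interpolation=2)
o=np.zeros((467,800,3),np.uint8);o[:,:400]=a;o[:350,400:]=b;cv2.imwrite("pics/v1.png",o)
E
```

```text
time: 3.77
position: [0.562, 0.1583, 0.1628]
orientation: [0.701, 0.701, -0.092, 0.091]
wrist_force: [-0.7, 0.4, 0.8]
grip_width: -0.0001
grip_force: 0.0
```

View pics/v1.png

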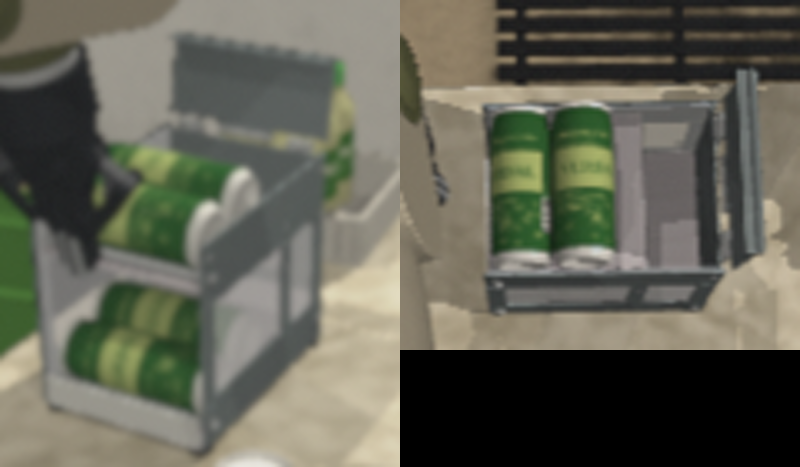

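```bash
echo '[{"d":[-0.0113, 0, 0.0035]}, {"d":[-0.0113, 0, 0.0035]}, {"d":[-0.0113, 0, 0.003]}, {"d":[-0.006, 0, 0.0008]}, {"d":[-0.006, 0, 0.0008]}, {"d":[-0.006, 0, 0.0008]}, {"d":[-0.006, 0, 0.0008]}, {"d":[-0.006, 0, 0.0008]}, {"d":[-0.006, 0, 0.0008]}]' | python3 jog.py; cat >> h.py <<'E'
def snap(name):
    s=viewer.read_camera("side")[120:260,255:375,::-1];t=viewer.read_camera("top")[110:215,275:395,::-1]
    a=cv2.resize(s,(400,467),interpolation=2);b=cv2.resize(t,(400,350),interpolation=2)
    o=np.zeros((467,800,3),np.uint8);o[:,:400]=a;o[:350,400:]=b;cv2.imwrite(f"pics/{name}.png",o)
def green():
    t=viewer.read_camera("top");h=cv2.cvtColor(t,cv2.COLOR_RGB2HSV)
    m=cv2.inRange(h,(30,60,30),(90,255,255))>0
    print("top green/col",{c:int(m[142:192,c].sum()) for c in range(300,376,2)})
E
python3 -c "
from h import *
green()"
```

```text
time: 4.62
position: [0.5623, 0.087, 0.167]
orientation: [0.701, 0.701, -0.092, 0.092]
wrist_force: [0.0, 1.7, 0.4]
grip_width: 0.0001
grip_force: 1.1
top green/col {300: 0, 302: 0, 304: 0, 306: 1, 308: 5, 310: 4, 312: 0, 314: 0, 316: 41, 318: 41, 320: 42, 322: 41, 324: 41, 326: 41, 328: 41, 330: 41, 332: 37, 334: 40, 336: 42, 338: 41, 340: 41, 342: 41, 344: 41, 346: 41, 348: 41, 350: 38, 352: 0, 354: 0, 356: 0, 358: 0, 360: 0, 362: 0, 364: 0, 366: 0, 368: 0, 370: 0, 372: 0, 374: 0}
```

```bash
echo '[{"d":[-0.005, 0, 0.0007]}, {"d":[-0.005, 0, 0.0007]}, {"d":[-0.003, 0, 0.0004]}, {}, {}, {}, {}, {}]' | python3 jog.py;python3 -c "
from h import *
green()"
```

```text
time: 5.33
position: [0.5623, 0.0744, 0.1683]
orientation: [0.701, 0.701, -0.092, 0.092]
wrist_force: [0.1, 0.2, 0.2]
grip_width: -0.0
grip_force: 0.1
top green/col {300: 0, 302: 0, 304: 0, 306: 0, 308: 0, 310: 0, 312: 2, 314: 5, 316: 5, 318: 0, 320: 40, 322: 41, 324: 41, 326: 41, 328: 41, 330: 41, 332: 41, 334: 41, 336: 40, 338: 1, 340: 41, 342: 42, 344: 41, 346: 41, 348: 41, 350: 40, 352: 41, 354: 41, 356: 34, 358: 0, 360: 0, 362: 0, 364: 0, 366: 0, 368: 0, 370: 0, 372: 0, 374: 0}
```

```bash
echo '[{"d":[-0.003, 0, 0.0004]}, {"d":[-0.002, 0, 0.0003]}, {}, {}, {}, {}, {}]' | python3 jog.py;python3 -c "
from h import *
green();snap('v2')"
```

```text
time: 5.97
position: [0.5623, 0.0693, 0.169]
orientation: [0.701, 0.701, -0.092, 0.092]
wrist_force: [1.1, 0.3, -0.9]
grip_width: -0.0001
grip_force: 0.1
top green/col {300: 0, 302: 0, 304: 0, 306: 0, 308: 0, 310: 0, 312: 0, 314: 1, 316: 6, 318: 3, 320: 0, 322: 40, 324: 41, 326: 41, 328: 41, 330: 42, 332: 41, 334: 41, 336: 41, 338: 38, 340: 0, 342: 0, 344: 0, 346: 0, 348: 2, 350: 36, 352: 36, 354: 36, 356: 34, 358: 0, 360: 0, 362: 0, 364: 0, 366: 0, 368: 0, 370: 0, 372: 0, 374: 0}
```

View pics/v2.png

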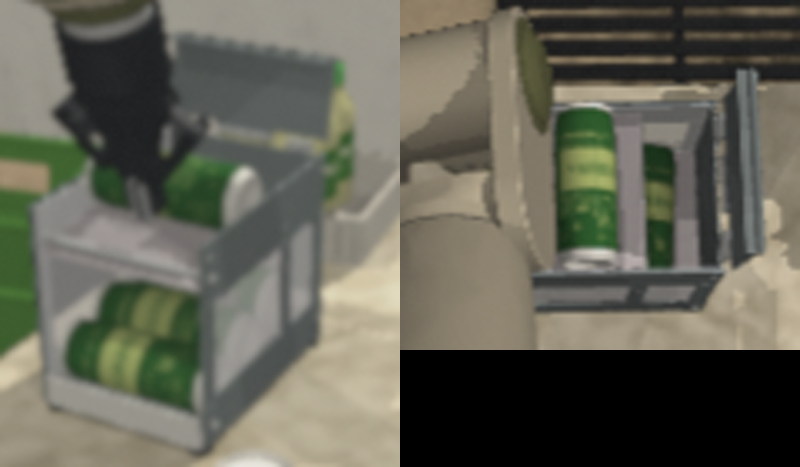

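The first can has dropped into the magazine: in the top view it lies deep in the neck at about column 650, and the rear can is held at about 587. I'll let it settle, then push the second.

```bash
echo '[{}, {}, {}, {}, {}, {}, {}, {}, {}, {}, {}, {}]' | python3 jog.py && python3 -c "
from h import *
green()" && echo '[{"d":[-0.005, 0, 0.0007]}, {"d":[-0.005, 0, 0.0007]}, {"d":[-0.005, 0, 0.0007]}, {"d":[-0.005, 0, 0.0007]}, {"d":[-0.005, 0, 0.0007]}, {"d":[-0.005, 0, 0.0007]}, {"d":[-0.005, 0, 0.0007]}, {"d":[-0.005, 0, 0.0007]}, {"d":[-0.005, 0, 0.0007]}, {}, {}, {}]' | python3 jog.py;python3 -c "
from h import *
green()"
```

```text
time: 7.12
position: [0.5623, 0.0693, 0.169]
orientation: [0.701, 0.701, -0.092, 0.092]
wrist_force: [-0.0, 0.4, -0.6]
grip_width: 0.0001
grip_force: 0.1
top green/col {300: 0, 302: 0, 304: 0, 306: 0, 308: 0, 310: 0, 312: 0, 314: 0, 316: 3, 318: 5, 320: 0, 322: 39, 324: 41, 326: 41, 328: 41, 330: 41, 332: 41, 334: 41, 336: 41, 338: 38, 340: 0, 342: 0, 344: 0, 346: 0, 348: 2, 350: 36, 352: 36, 354: 36, 356: 33, 358: 0, 360: 0, 362: 0, 364: 0, 366: 0, 368: 0, 370: 0, 372: 0, 374: 0}
time: 8.17
position: [0.5622, 0.0241, 0.1744]
orientation: [0.701, 0.701, -0.092, 0.092]
wrist_force: [0.6, -1.0, -0.0]
grip_width: -0.0003
grip_force: 0.0
top green/col {300: 0, 302: 0, 304: 0, 306: 0, 308: 0, 310: 0, 312: 0, 314: 0, 316: 0, 318: 0, 320: 0, 322: 0, 324: 0, 326: 0, 328: 0, 330: 0, 332: 0, 334: 0, 336: 7, 338: 4, 340: 31, 342: 41, 344: 42, 346: 41, 348: 41, 350: 41, 352: 41, 354: 41, 356: 38, 358: 3, 360: 0, 362: 0, 364: 0, 366: 0, 368: 0, 370: 0, 372: 0, 374: 0}
```

```bash
echo '[{"d":[-0.005, 0, 0.0007]}, {"d":[-0.003, 0, 0.0005]}, {}, {}, {}, {}, {}, {}, {}, {}]' | python3 jog.py;python3 -c "
from h import *
green();snap('v3')"
```

```text
time: 9.05
position: [0.5623, 0.0162, 0.1755]
orientation: [0.701, 0.701, -0.092, 0.092]
wrist_force: [0.0, -0.1, 0.4]
grip_width: 0.0001
grip_force: 0.0
top green/col {300: 0, 302: 0, 304: 0, 306: 0, 308: 0, 310: 0, 312: 0, 314: 0, 316: 0, 318: 0, 320: 0, 322: 0, 324: 0, 326: 0, 328: 0, 330: 0, 332: 0, 334: 0, 336: 0, 338: 3, 340: 5, 342: 4, 344: 0, 346: 0, 348: 1, 350: 38, 352: 39, 354: 39, 356: 29, 358: 29, 360: 29, 362: 38, 364: 37, 366: 19, 368: 0, 370: 0, 372: 0, 374: 0}
```

View pics/v3.png

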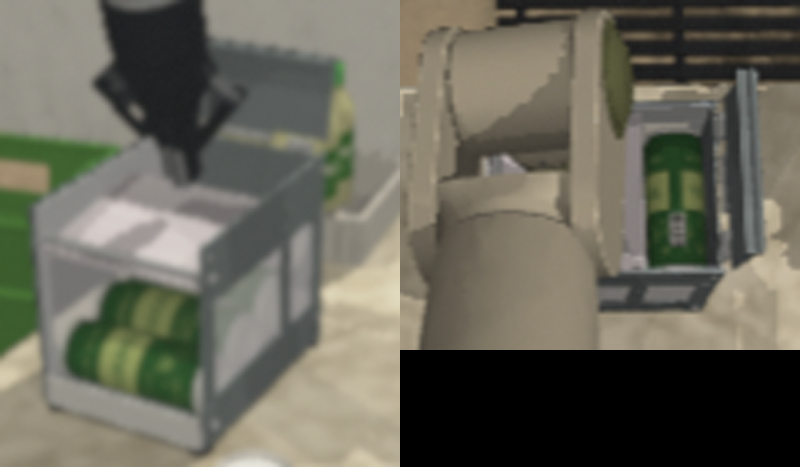

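The second can lies in the neck on top of the first: 39 px long, centred at crop column ~675, and the tray is empty. Next I'll lift, turn the tool upright and check the bottle heights behind the lid.

```bash
echo '[{"d":[-0.0068, 0, -0.0253]}, {"d":[-0.0068, 0, -0.0253]}, {"d":[-0.0068, 0, -0.0253]}, {"d":[-0.0068, 0, -0.0253]}, {"d":[0, 0, -0.005], "rotvec":[0, 0.087, 0]}, {"d":[0, 0, -0.005], "rotvec":[0, 0.087, 0]}, {"d":[0, 0, -0.005], "rotvec":[0, 0.0873, 0]}, {}, {}]' | python3 jog.py; python3 - <<'E'
from h import *
np.set_printoptions(precision=3,suppress=True)
for p in [(420,137),(424,155),(439,137)]: print(p,tri(p,(357,141)), plane("top",*p,.2))
E
```

```text
time: 9.95
position: [0.5623, 0.0177, 0.2949]
orientation: [0.708, 0.707, -0.001, 0.001]
wrist_force: [0.1, 0.3, -0.2]
grip_width: 0.0001
grip_force: 0.0
(420, 137) (array([ 0.593, -0.235,  0.198]), [np.float64(0.04589512438286223), np.float64(0.0458951243828621)]) [ 0.638 -0.222  0.2  ]
(424, 155) (array([ 0.568, -0.238,  0.193]), [np.float64(0.020284974521443122), np.float64(0.020284974521443132)]) [ 0.585 -0.23   0.2  ]
(439, 137) (array([ 0.611, -0.295,  0.174]), [np.float64(0.0366929257108492), np.float64(0.03669292571084933)]) [ 0.638 -0.277  0.2  ]
```

```bash
echo '[{"d":[-0.038, 0, 0]}, {"d":[-0.038, 0, 0]}, {"d":[-0.038, 0, 0]}, {"d":[-0.037, 0, 0]}, {}, {"d":[0, 0, 0.02]}, {"d":[0, 0, 0.02]}, {"d":[0, 0, 0.019]}, {}, {}]' | python3 jog.py; python3 -c "
from h import *
snap('v4')"
```

```text
time: 10.78
position: [0.5622, -0.1316, 0.2354]
orientation: [0.707, 0.708, -0.001, -0.001]
wrist_force: [0.7, -0.4, -0.2]
grip_width: 0.0002
grip_force: 0.0
```

View pics/v4.png

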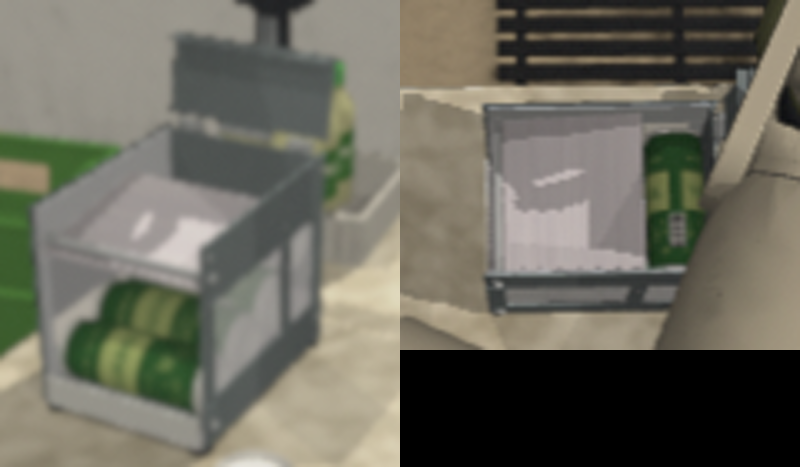

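The finger is behind the lid, clear of everything. Now I'll push the lid forward along its arc.

```bash
echo '[{"d":[0.007, 0, 0]}, {"d":[0.007, 0, 0]}, {"d":[0.007, 0, 0]}, {"d":[0.007, 0, 0]}, {"d":[0.0066, 0, -0.001]}, {"d":[0.0062, 0, 0]}, {"d":[0.0062, 0, 0]}, {"d":[0.0062, 0, 0]}, {"d":[0.0062, 0, 0]}, {"d":[0.0062, 0, 0.001]}]' | python3 jog.py && echo '[{"d":[0.005, 0, 0.003]}, {"d":[0.005, 0, 0.0035]}, {"d":[0.005, 0, 0.004]}, {"d":[0.0045, 0, 0.005]}, {"d":[0.004, 0, 0.0055]}]' | python3 jog.py
```

```text
time: 11.72
position: [0.5624, -0.0662, 0.2361]
orientation: [0.707, 0.707, 0.0, 0.0]
wrist_force: [-0.2, -0.8, -0.2]
grip_width: 0.0001
grip_force: 0.5
time: 12.13
position: [0.5623, -0.0427, 0.2144]
orientation: [0.707, 0.707, 0.0, -0.0]
wrist_force: [-0.1, 0.0, 1.0]
grip_width: -0.0002
grip_force: 0.4
```

```bash
echo '[{"d":[0.0027, 0, 0.006]}, {"d":[0.0027, 0, 0.0065]}, {"d":[0.0027, 0, 0.0065]}, {"d":[0.001, 0, 0.005]}, {"d":[0, 0, 0.003]}, {}]' | python3 jog.py && echo '[{"d":[0, 0, 0.001]}, {"d":[0, 0, 0.001]}, {}]' | python3 jog.py
```

```text
time: 12.63
position: [0.562, -0.0342, 0.1871]
orientation: [0.707, 0.707, -0.0, -0.001]
wrist_force: [0.4, 0.5, 0.5]
grip_width: 0.0001
grip_force: 0.0
time: 12.88
position: [0.5624, -0.0343, 0.186]
orientation: [0.707, 0.707, 0.0, 0.0]
wrist_force: [0.3, 1.0, 0.7]
grip_width: -0.0002
grip_force: 0.0
```

Small steps down until the stop force appears.

```bash
for i in 1; do echo '[{"d":[0, 0, 0.001]}, {"d":[0, 0, 0.001]}, {}]' | python3 jog.py; done; echo '[{"d":[0, 0, 0.0005]}, {"d":[0, 0, 0.0005]}, {}]' | python3 jog.py
```

```text
time: 13.13
position: [0.5624, -0.0342, 0.1841]
orientation: [0.707, 0.707, 0.0, 0.0]
wrist_force: [0.5, -0.4, 0.0]
grip_width: -0.0003
grip_force: 0.3
time: 13.38
position: [0.5625, -0.0342, 0.184]
orientation: [0.707, 0.707, 0.0, 0.001]
wrist_force: [-3.2, 0.6, 9.0]
grip_width: 0.0001
grip_force: 3.9
```

It has reached the stop (9 N upward). Next I'll retreat and check.

```bash
echo '[{"d":[0, 0, -0.01]}, {"d":[0, 0, -0.02]}, {"d":[0, 0, -0.035]}, {"d":[0, 0, -0.04]}, {"d":[-0.03, -0.025, -0.01]}, {"d":[-0.03, -0.025, 0]}, {"d":[-0.03, -0.025, 0]}, {"d":[-0.03, -0.025, 0]}, {"d":[-0.03, -0.025, 0]}, {"d":[-0.03, -0.025, 0]}, {"d":[-0.03, -0.02, 0]}, {"d":[-0.03, 0, 0]}, {}, {}]' | python3 jog.py; python3 -c "
from h import *
green();snap('v5')"
```

```text
time: 14.55
position: [0.392, -0.2753, 0.298]
orientation: [0.708, 0.706, 0.0, -0.0]
wrist_force: [0.5, 0.8, 0.3]
grip_width: 0.0004
grip_force: 0.0
top green/col {300: 0, 302: 0, 304: 0, 306: 0, 308: 0, 310: 0, 312: 0, 314: 0, 316: 0, 318: 0, 320: 0, 322: 0, 324: 0, 326: 0, 328: 0, 330: 0, 332: 0, 334: 0, 336: 0, 338: 0, 340: 0, 342: 0, 344: 0, 346: 0, 348: 0, 350: 0, 352: 0, 354: 0, 356: 0, 358: 0, 360: 0, 362: 0, 364: 0, 366: 0, 368: 0, 370: 0, 372: 0, 374: 0}
```

View pics/v5.png

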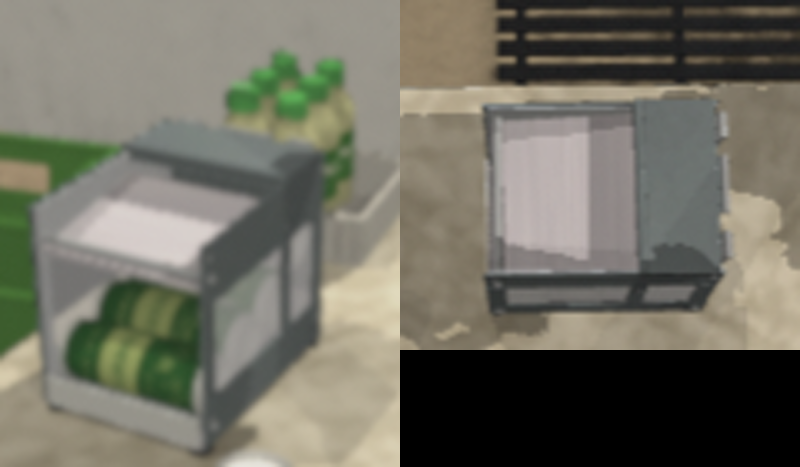

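The lid lies flat over the neck (top crop columns 637–722), the tray is empty, the lane cans are in place and the robot is clear. Handing in.

```bash
python3 -c "
from plant import ctrl, viewer, sensors, job_done
print(job_done())"
```

```text
the job is handed in; nothing more can be done
None
```

I rolled both cans into the magazine one after the other, the first settling before I sent the second, then folded the lid shut and handed the job in at about 15 s with the arm clear; no verdict came back.

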